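# Hold the setup key switch on

### The arm

A 7-joint arm with a two-finger parallel gripper is mounted at the origin on a cart in front of the work surface, level with it; the furniture and walls round the work are solid. World frame = base frame: x ahead of the robot, y to its left, z up, the work surface at z = 0. Lengths are in mm, angles in rad, forces in N, time in s.
With the tool pointing down it reaches from about 400 to 850 mm from the base axis. Payload 10.4 kg.
Tool frame: the origin (TCP) lies midway between the tips of the shut fingers; the grasp point (between the pads) lies 19 mm behind it; z points along the fingers, y is the line along which they close (so a half turn about z gives the same grasp; the last joint's range is limited). The gripper opens to 85 mm and grips with 20 to 120 N. Pads are 22 mm wide; open, the fingers measure 114 mm over their backs; the gripper's body (76 mm by 85 mm) begins 54 mm behind the grasp point. The pads swing forward as they close: fully open they stand 13 mm farther back than shut.
Start: joints at [1.267, 0.332, -0.065, 1.46, 0.022, 1.35, -0.088], TCP at [173.225, -600.54, 197.138] pointing down, gripper open.
Joint ranges: [-2.6, 2.6], [-0.5, 2.12], [-1.47, 1.34], [0.16, 2.42], [-1.27, 4.41], [0.06, 2.06], [-2.6, 2.6]. Speed limits (rad/s): [2.22, 2.22, 2.79, 2.79, 3.14, 3.14, 3.14].

### API

Orientations are given as a unit quaternion [w, x, y, z].
In Python, from plant import robot, probe_bus, snapshot, camera_params, sign_off gives the robot as it stands (robot), with the cameras as plain functions, the readings (probe_bus) and the job as plain functions.
- The arm moves only by the shell command python3 nudge.py 'ROWS' [OPENING] [FORCE]. ROWS is a JSON list of rows, 1 to 10 of them, each of 6 numbers: dx, dy, dz in mm, then a rotation vector rx, ry, rz in rad; each row is the pose to reach, as a shift and turn from the pose commanded when the command began, along the tool's axes at that moment; what a row does not reach only later rows make up. A row lasts 1/12 s, in which the tool goes at most 41.7 mm and 0.125 rad, less where a joint would pass 70% of its speed; a pose out of reach is approached as far as the arm can. OPENING is the finger opening in mm, set as the command begins (- or left out keeps the last). The fingers move at their own pace and stop on an object; FORCE is the grip in N (left out, the last holds). Time passes only in rows, so rows that do not move let the fingers close. It prints the time, the measured TCP pose, the force, the opening and the grip force at its end.
- probe_bus.sense(): the state, without advancing time (a new reading comes with each control period).
- snapshot(name): name is "scene" or "top" or "wrist"; returns the picture (400x640x3 uint8, red, green, blue); there is no depth.
- camera_params(name): a dict with "fov_y" (degrees; the focal length in pixels is half the picture's height over the tangent of half this angle, whatever the lens; pixels are square), "cx", "cy" (the principal point, pixels), "R" (3x3) and "t" (3): a world point X has camera coordinates R X + t; the wrist camera has in their place "hand_eye" (4x4, takes a point from camera to tool coordinates, whose origin is the TCP and whose axes are the flange's). Camera axes: x right, y down, z forward; pixel columns grow to the right and rows downward; lengths in mm; the calibration is good to about 2 mm. A picture is of the moment at which its call begins: read the wrist's pose just before it. camera_params takes no time and is no camera call.
- sign_off(): hands the job in; it is judged then, once.
The state is a dict: "time_s": time; "joints": joint angles; "joint_vel": joint speeds; "joint_torque": joint torques, N m; "tool_pos": TCP position; "ee_rot": TCP orientation; "ft_force": force on the tool from outside, world axes, zero at the start; "ft_torque": the same for the moment, N m; "opening": finger opening in mm; "finger_force": force on a finger pad.
Only numpy, scipy, OpenCV 4.12 (cv2) and the standard library are available. Lean on these libraries where they do the work, as an engineer would, in place of code of your own. Each camera call takes 0.05 s, during which the arm holds its last target. There are 200 camera calls.

### The job

Take the setup key (the one with the round ring-shaped head and the flat bit) out of the wooden stand and push it fully home into the key switch; do not force it past the sticky discs inside, but press lightly while rocking it clockwise by up to some 25 degrees and back. Then turn it clockwise about a quarter turn to its stop and keep holding it there against the return spring: finish while still gripping the turned key. Leave the square-headed key in the stand and everything else where it is.

Things in the scene. Friction and masses are not known exactly. Their poses are not given: they have to be found in the camera images.
- setup_key: Steel key to use, upright in a slot of the stand; about 85 g. Origin: middle of its collar's underside, z up. Collar 22 mm across, 5 mm thick; on it a flat ring-shaped head 34 mm across, 10 mm thick along y (grip it across this). Below: stem 6 mm thick, then from 32 to 50 mm down a flat, blunt bit 20 mm along x and 6 mm along y. A half turn about z makes no difference.
- key_head (a point): Centre of the setup key's ring head, 30 mm above the key's origin (head spans 13 to 47 mm, hole 12 mm). Axes as the key's.
- rod_key: The other key, to be left alone in the stand: square head 34 x 34 mm, 10 mm thick, and a plain round rod 8 mm thick and 50 mm long in place of the bit; otherwise like the setup key.
- key_stand: Fixed wooden block, 125 (x) x 60 (y) x 60 mm high, origin under its centre. Two slots in its top, 24 mm along x by 10 mm along y, at x = -35 and +35 mm; the keys' collars rest on its top at 60 mm. Either key may stand in either slot.
- key_switch: Fixed grey box, aluminium top plate; 84 x 84 mm (foot 90), 70 mm high, origin under its centre. Two black ticks on top mark the rest direction (x) and the turned one (-y). Under the 12 mm plate lie two discs, then, 33 mm below the mouth, the rotor with a slot 23 x 9 mm along x. The key turns fully only with the bit below both discs: collar down on the plate. Key on switch: at most 50 N.
- keyway_mouth (a point): Middle of the keyway's mouth on the switch's top, 70 mm above the table; axes as the key_switch's. The keyway is a vertical waisted slot (bow tie) 26 mm long along x, 10 mm wide at the middle and 20 mm at its ends: the bit has 2 mm play at the waist and can rock about 0.5 rad each way. When the key is home its origin lies here.
- disc_upper (a joint): Hidden sticky disc, 7 mm thick, top 14 mm below the mouth, slot 24 x 10 mm; rad, 0 in line with the keyway's x, grows clockwise from above; limits +-0.62, starts 0.5 to 0.6. A straight push lands the bit on it. Pressing with some 5 to 15 N while rocking the key from 0 to 0.45 rad clockwise and back lets the bit in; the disc then turns along with the key (0.12 Nm).
- disc_lower (a joint): A second such disc, top 23 mm below the mouth; starts at -0.2 to -0.1, so the bit passes it as the key is rocked back to about 0 or slightly past it. The bit then enters the rotor's slot with the key near 0.
- rotor (a joint): Turn of the hidden rotor, rad: 0 at rest, grows clockwise seen from above, stops at 1.4. A spring drives it back: about 0.05 Nm at rest, 0.13 Nm at the stop. The key has about 0.15 rad play in it, so it reaches the stop with the key turned about 1.55 from the rest direction.
- gauge_block: Loose steel block 30 x 50 x 20 mm, bystander.
- collet_nut: Loose dark collet nut, 35 mm across, 18 mm high, bystander.
- air_coupling: Loose brass air coupling, 24 mm across, 58 mm high, bystander.
- wax_tin: Loose round blue tin, 70 mm across, 34 mm high, bystander.

How it is judged (in metres and radians):
On the way, in this order (a step that is already met when the one before it is completed fails the run):
1. the setup key is lifted out of the stand (height (world z) of setup_key above 0.115 m and contact force between the fingers and setup_key above 1 N), for 0.1 s.
2. the setup key is fully home in the key switch, not yet turned (z of setup_key in the frame of keyway_mouth below 0.004 m and horizontal distance between setup_key and keyway_mouth below 0.005 m and value of joint rotor below 0.7 rad), for 0.05 s.
3. the key is turned to its stop and held there (value of joint rotor above 1.2 rad and contact force between the fingers and setup_key above 1 N), for 0.5 s.
At the end, for the whole second after the job is handed in: The setup key is home in the key switch (collar within 5 mm of the top plate and 6 mm of the keyway's middle, upright within 0.12 rad), gripped by the fingers and at rest, and the rotor is held at more than 1.2 rad of its 1.4 rad turn; the square-headed key is still in its slot (all of step 3 and z of setup_key in the frame of keyway_mouth below 0.005 m and horizontal distance between setup_key and keyway_mouth below 0.006 m and angle between setup_key's own z axis and vertical below 0.12 rad and linear speed of setup_key below 0.02 m/s and distance of rod_key from where it was at the start of the episode below 0.015 m); the arm keeps its last pose, push and grip.
It fails at once if the key is forced: more than 50 N between key and switch (contact force between setup_key and key_switch above 50 N).
It fails at once if the square-headed key is taken or knocked (distance of rod_key from where it was at the start of the episode above 0.015 m).
It fails at once if a bystander is moved more than 30 mm (distance of any of gauge_block, collet_nut, air_coupling, wax_tin from where it was at the start of the episode above 0.03 m).
It also fails if it takes over 58 s, if anything falls off the work surface, if the arm or the gripper's body presses on something with over 40 N, if the wrist force passes 120 N, or if a joint passes its speed limit or range.

## Working session

There is one attempt and no reset: what is moved stays moved. The work goes in short steps, Python scripts to look and compute and a shell command to move; the robot and the scene stay as the last step left them, time stands still between calls to the robot, and variables do not carry over. Pictures are saved under pics/ and viewed, at most 10 in all, crops included, and the job is handed in when it is done.

```bash
ls; mkdir -p pics; python3 - <<'E'
from plant import robot, probe_bus, snapshot, camera_params, sign_off
import cv2,json
s=probe_bus.sense();print(s)
for n in("scene","top","wrist"):
    im=snapshot(n);cv2.imwrite(f"pics/{n}0.png",im[:,:,::-1]);print(n,camera_params(n))
E
```

```text
nudge.py
pics
plant.py
{'time_s': 0.0, 'joints': array([ 1.26739073,  0.33287887, -0.06471488,  1.46099958,  0.0215926 ,
        1.3498664 , -0.08851001]), 'joint_vel': array([-3.92363364e-04,  1.03040349e-04, -7.68983310e-04,  9.46265305e-05,
        9.37276413e-04, -4.23827364e-04,  2.17227076e-04]), 'joint_torque': array([-9.55928772e-04, -6.25441360e+01,  4.86465264e-02, -3.91593218e+01,
        1.62767567e-02,  9.98325530e-03,  3.17858883e-05]), 'tool_pos': array([ 173.08705761, -600.09540872,  196.28380316]), 'ee_rot': array([-7.16799918e-04,  9.90157721e-01,  1.39954124e-01, -1.29747703e-04]), 'ft_force': array([-0.27770614,  0.36028071, -0.92146501]), 'ft_torque': array([ 0.02179949, -0.0002455 ,  0.03717386]), 'finger_force': 0.0, 'opening': 85.2392816372299}
scene {'fov_y': 42.49514321566633, 'cx': 323.0839969332038, 'cy': 203.1077864490774, 'R': array([[ 0.87089658, -0.49143162,  0.0058409 ],
       [-0.21283512, -0.38783749, -0.89681843],
       [ 0.44299025,  0.77979295, -0.44236026]]), 't': array([-464.62234061,  186.67345329, 1076.7558522 ])}
top {'fov_y': 53.52068527944638, 'cx': 312.923118908871, 'cy': 199.39880469033153, 'R': array([[ 0.02013399, -0.99969826,  0.01407144],
       [-0.98220611, -0.02240632, -0.18646479],
       [ 0.18672382, -0.01006677, -0.98236087]]), 't': array([  4.03543804, 518.1629655 , 982.64962732])}
wrist {'fov_y': 61.41353701777189, 'cx': 317.41794318060886, 'cy': 193.2264281741227, 'hand_eye': array([[ 4.79362888e-04, -9.51066087e-01, -3.08987165e-01,
         7.99413775e+01],
       [ 9.99999863e-01,  5.20916798e-04, -5.19875259e-05,
        -1.17918922e+00],
       [ 2.10400177e-04, -3.08987098e-01,  9.51066207e-01,
        -1.77327217e+02],
       [ 0.00000000e+00,  0.00000000e+00,  0.00000000e+00,
         1.00000000e+00]])}
```

View pics/top0.png

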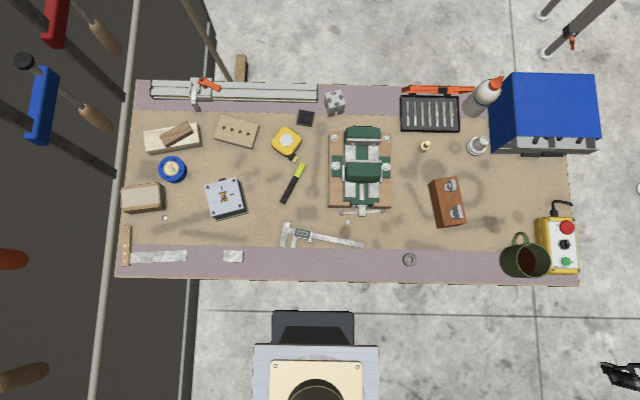

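View pics/scene0.png

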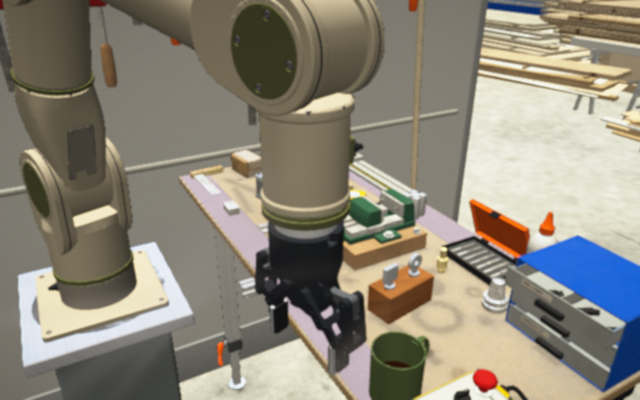

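The top view shows the stand at (448,202) with keys at (450,183) and (457,211), and the switch at (226,197). In the scene view the ring key (415,263) is the farther one (+x) and the square key (390,275) is the nearer one. I'll enlarge both areas.

```bash
cat > h.py <<'E'
import numpy as np,cv2
from plant import robot, probe_bus, snapshot, camera_params, sign_off
from scipy.spatial.transform import Rotation as Ro
def rot(q): return Ro.from_quat([q[1],q[2],q[3],q[0]]).as_matrix()
def cam(name,s=None):
    p=camera_params(name)
    f=200/np.tan(np.radians(p["fov_y"]/2))
    if name=="wrist":
        H=p["hand_eye"];T=rot(s["ee_rot"])
        R=(T@H[:3,:3]);c=T@H[:3,3]+s["tool_pos"]
    else: R=p["R"].T;c=-R@p["t"]
    return f,p["cx"],p["cy"],R,c
def ray(C,u,v,z):
    f,cx,cy,R,c=C
    d=R@np.array([(u-cx)/f,(v-cy)/f,1]);return c+d*(z-c[2])/d[2]
def proj(C,X):
    f,cx,cy,R,c=C;q=R.T@(np.array(X)-c);return np.array([cx+f*q[0]/q[2],cy+f*q[1]/q[2]])
def shift(s,X):
    return rot(s["ee_rot"]).T@(np.array(X)-s["tool_pos"])
E
python3 - <<'E'
from h import *
C=cam("top")
for u,v,z in((450,183,95),(457,211,95),(447,202,60),(226,197,70),(226,197,0)): print(u,v,z,ray(C,u,v,z).round())
a=cv2.imread("pics/top0.png");b=cv2.imread("pics/scene0.png")
k=lambda i,x,y,w,h:cv2.resize(i[y:y+h,x:x+w],(380,380),interpolation=cv2.INTER_CUBIC)
cv2.imwrite("pics/crop0.png",np.hstack([k(a,188,160,76,76),k(a,410,164,76,76)]))
s=probe_bus.sense();print(rot(s["ee_rot"]).round(3), [shift(s,X).round() for X in([430,-250,300],[340,-270,300])])
E
```

```text
450 183 95 [ 559. -328.   95.]
457 211 95 [ 488. -342.   95.]
447 202 60 [ 517. -331.   60.]
226 197 70 [515. 236.  70.]
226 197 0 [528. 251.   0.]
[[ 0.961  0.277 -0.   ]
 [ 0.277 -0.961  0.001]
 [-0.    -0.001 -1.   ]] [array([ 344., -265., -103.]), array([ 252., -271., -103.])]
```

View pics/crop0.png

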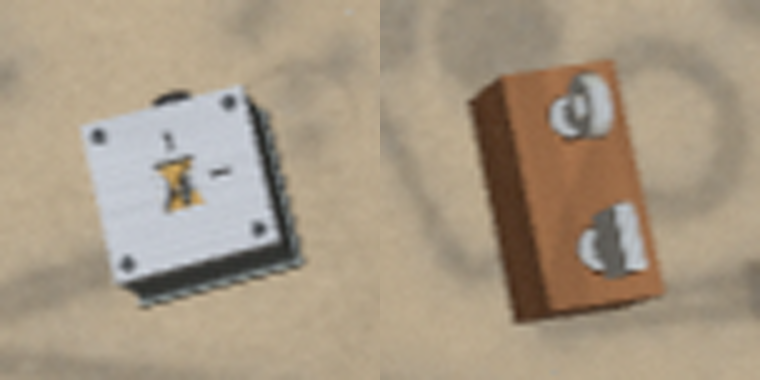

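The switch's rest tick points at about world +x, yaw about +0.25. The ring key is in the stand's +x slot. Next I go above the stand for a closer wrist view.

```bash
python3 nudge.py '[[10,-4,-20,0,0,0],[40,-14,-40,0,0,0],[80,-29,-54,0,0,0.02],[120,-44,-54,0,0,0.04],[160,-59,-54,0,0,0.06],[200,-74,-54,0,0,0.08],[240,-89,-54,0,0,0.1],[280,-104,-54,0,0,0.11],[320,-119,-54,0,0,0.11],[355,-132,-54,0,0,0.11]]'
python3 nudge.py '[[35,-13,0,0,0,0],[65,-24,0,0,0,0],[80,-30,0,0,0,0],[85,-32,0,0,0,0],[85,-32,0,0,0,0],[85,-32,0,0,0,0]]'
python3 - <<'E'
from h import *
s=probe_bus.sense();print(s["tool_pos"],s["joints"].round(2),rot(s["ee_rot"])[:,0])
np.save("s1.npy",s,allow_pickle=True)
cv2.imwrite("pics/w1.png",snapshot("wrist")[:,:,::-1])
E
```

```text
time_s: 0.98
tool_pos: [474.8, -376.9, 251.1]
ee_rot: [0.0, 0.996, 0.085, -0.0]
ft_force: [1.5, -0.8, 0.4]
opening: 85.3
finger_force: 0.0
time_s: 1.48
tool_pos: [550.9, -333.6, 250.9]
ee_rot: [0.0, 0.996, 0.085, -0.0]
ft_force: [0.8, -1.5, -0.0]
opening: 85.3
finger_force: 0.0
[ 550.88500022 -333.58071756  250.89716638] [ 0.69  0.37 -0.3   1.31  0.11  1.48 -1.  ] [ 9.85663739e-01  1.68718875e-01 -9.66608018e-04]
```

View pics/w1.png

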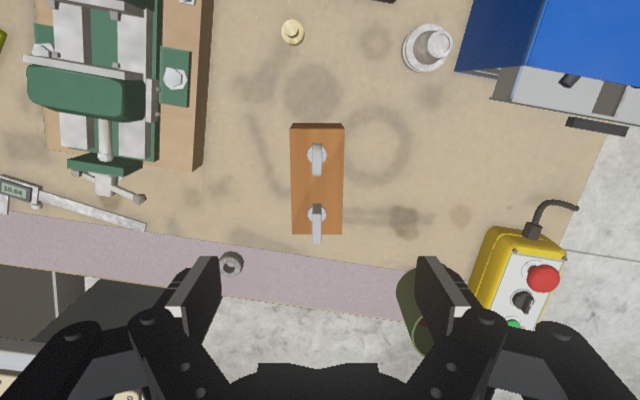

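The wrist view shows the stand at cols 291–343, rows 123–235. The ring key, on the far side, spans about (311–322, 145–176) and the square key about (311–323, 205–243). I'll measure these precisely.

```bash
python3 - <<'E'
from h import *
s=np.load("s1.npy",allow_pickle=True).item();C=cam("wrist",s)
im=cv2.imread("pics/w1.png");h=cv2.cvtColor(im,cv2.COLOR_BGR2HSV)
w=((h[...,0]<16)&(h[...,1]>125)).astype(np.uint8);w[:, :270]=0;w[:,360:]=0;w[:100]=0;w[260:]=0
L=[];Rr=[]
for v in range(136,228,4):
    c=np.where(w[v])[0];L.append(ray(C,c[0],v,60)[:2]);Rr.append(ray(C,c[-1]+1,v,60)[:2])
for A in(L,Rr):
    A=np.array(A);p=np.polyfit(A[:,0],A[:,1],1);print("edge yaw",np.arctan(p[0]),"y at 517",np.polyval(p,517),A[0],A[-1])
r=np.where(w[:,300])[0];print("rows",r.min(),r.max(),[im[v,300].tolist() for v in range(120,136,2)],ray(C,300,r.max()+1,60))
g=((h[...,1]<60)).astype(np.uint8);g[:, :296]=0;g[:,340:]=0;g[:132]=0;g[250:]=0
n,_,st,ce=cv2.connectedComponentsWithStats(g)
for i in range(1,n):
    if st[i][4]>60:print(st[i],ce[i])
for v in list(range(142,180,3))+list(range(200,246,4)):
    c=np.where(g[v])[0]
    if len(c):print(v,c[0],c[-1])
E
```

```text
edge yaw 0.1695232606905662 y at 517 -307.842650660332 [ 570.80693869 -298.63053265] [ 468.3265444  -315.96712696]
edge yaw 0.16902475202894873 y at 517 -367.3301606223066 [ 580.75872196 -356.61644504] [ 478.34535338 -374.37261675]
rows 124 233 [[139, 162, 173], [130, 152, 164], [45, 65, 89], [46, 67, 93], [58, 89, 124], [80, 123, 169], [79, 123, 167], [76, 121, 166]] [ 457.10392417 -327.30231074   60.        ]
[307 143  20  33 444] [316.4954955  157.76801802]
[ 296  204   44   46 1055] [317.10995261 233.00663507]
145 312 321
148 309 324
151 308 325
154 307 326
157 308 325
160 309 324
163 312 321
166 312 321
169 312 321
172 312 321
175 313 320
204 314 319
208 310 323
212 308 325
216 308 325
220 310 322
224 312 321
228 312 321
232 312 321
236 296 339
240 296 339
244 296 339
```

```bash
python3 - <<'E'
from h import *
s=np.load("s1.npy",allow_pickle=True).item();C=cam("wrist",s)
k=ray(C,317,154.5,65);print("ring",k, "rod",ray(C,317,214.5,65))
ax=np.array([np.cos(.169),np.sin(.169)])
# stand: right/left edge mid, rows 131 (far) & 234 (near)
for v in(130.5,234):print(ray(C,317,v,60))
print("head mid",ray(C,317,170,100))
s=probe_bus.sense();print(s["tool_pos"]);print("shift to grasp", shift(s,[k[0],k[1],90-19]))
Ct=cam("top");kk=[proj(Ct,[k[0],k[1],z]).round(1) for z in(65,107)];print(kk)
E
```

```text
ring [ 556.6450534  -330.90506747   65.        ] rod [ 487.21237494 -342.79700256   65.        ]
[ 581.63930182 -326.6197339    60.        ]
[ 460.54438453 -347.36000965   60.        ]
head mid [ 548.14008238 -332.39321422  100.        ]
[ 550.49473528 -334.13368072  251.11669696]
shift to grasp [  6.75953333  -2.28767133 180.1092728 ]
[array([447. , 186.5]), array([452.9, 182.8])]
```

```bash
python3 nudge.py '[[3,-1,15,0,0,0],[6,-2,50,0,0,0],[6,-2,85,0,0,0],[6,-2,120,0,0,0],[6,-2,150,0,0,0],[6,-2,170,0,0,0],[6,-2,178,0,0,0],[6,-2,180,0,0,0],[6,-2,180,0,0,0]]' 60
python3 nudge.py '[[0,0,0,0,0,0],[0,0,0,0,0,0],[0,0,0,0,0,0],[0,0,0,0,0,0],[0,0,0,0,0,0],[0,0,0,0,0,0],[0,0,0,0,0,0],[0,0,0,0,0,0],[0,0,0,0,0,0],[0,0,0,0,0,0]]' 0 60
python3 -c "
from h import *
s=probe_bus.sense();print(s)
cv2.imwrite('pics/w2.png',snapshot('wrist')[:,:,::-1])"
```

```text
time_s: 2.28
tool_pos: [557.2, -330.5, 72.0]
ee_rot: [0.0, 0.996, 0.085, 0.0]
ft_force: [0.3, 0.2, -0.1]
opening: 60.0
finger_force: 0.0
time_s: 3.12
tool_pos: [558.7, -330.7, 73.0]
ee_rot: [0.001, 0.996, 0.085, 0.001]
ft_force: [-0.1, -1.4, 7.6]
opening: -0.2
finger_force: 3.7
{'time_s': 3.1167, 'joints': array([ 0.68669352,  0.48855804, -0.29659976,  1.52689897,  0.15234338,
        1.14490978, -1.04013928]), 'joint_vel': array([-1.19780148e-03, -4.04450069e-04, -5.50583536e-04, -4.88538165e-04,
       -1.22753388e-03, -5.59101857e-05, -5.81482524e-04]), 'joint_torque': array([-9.85531770e-01, -6.39583826e+01, -4.85113665e+00, -3.22986782e+01,
       -5.19789811e-01,  3.12054511e-01, -6.98045420e-03]), 'tool_pos': array([ 558.70082641, -330.67916391,   73.0331038 ]), 'ee_rot': array([0.00138958, 0.99637268, 0.08507351, 0.0014341 ]), 'ft_force': array([-0.12337968, -1.38696806,  7.59023012]), 'ft_torque': array([-0.39793013, -0.05381149,  0.02461274]), 'finger_force': 3.681028818627965, 'opening': -0.19385987968772908}
```

View pics/w2.png

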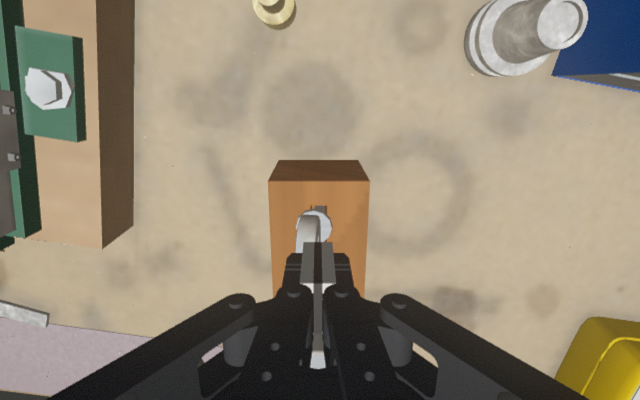

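The fingers are fully shut, and the key's collar is at (313,225) with its head leaning left, so the grasp missed. I'll project where things actually are.

```bash
python3 - <<'E'
from h import *
s=probe_bus.sense();C=cam("wrist",s)
print("collar",ray(C,313,225,65),"stand far edge",ray(C,269,181,60),ray(C,369,181,60))
for z in(71,90,107):print(z,proj(C,[s["tool_pos"][0],s["tool_pos"][1],z]), proj(C,[556,-331,z]))
im=cv2.imread("pics/w2.png")
a=snapshot("scene")[:,:,::-1];t=snapshot("top")[:,:,::-1]
k=lambda i,x,y,w,h:cv2.resize(i[y:y+h,x:x+w],(400,400),interpolation=cv2.INTER_CUBIC)
cv2.imwrite("pics/c2.png",np.hstack([k(im,240,160,160,160),k(a,350,220,90,90)]))
E
```

```text
collar [ 557.6874801  -326.93750085   65.        ] stand far edge [ 578.81136893 -297.12984023   60.        ] [ 588.75105799 -355.03837824   60.        ]
71 [319.5776947  228.58090321] [319.30212872 232.80933155]
90 [319.90359455 243.26481755] [319.59852071 247.85531165]
107 [320.2572709  259.20024458] [319.91988801 264.1691332 ]
```

View pics/c2.png

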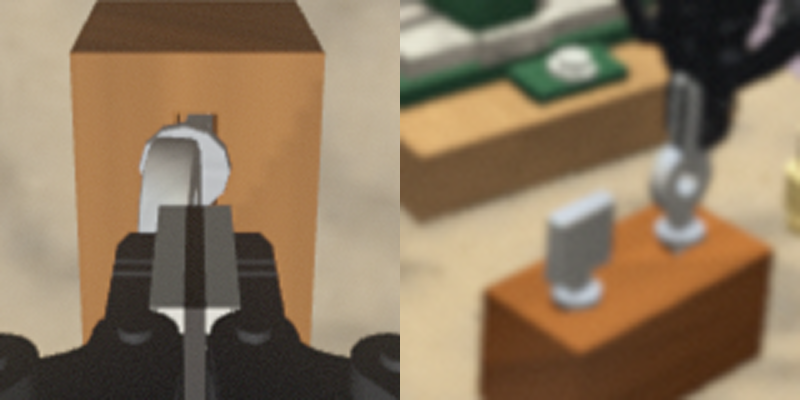

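The fingertips appear at about 37 mm behind the stated TCP: pic 1 gives −50 mm open (−37 if shut), and pic 2 gives −37 mm shut. They closed on top of the head, which also explains the 7.6 N upward force. I'll raise, open, and check how the key stands.

```bash
python3 nudge.py '[[0,0,-10,0,0,0],[0,0,-30,0,0,0],[0,0,-60,0,0,0],[0,0,-80,0,0,0],[0,0,-80,0,0,0],[0,0,-80,0,0,0],[0,0,-80,0,0,0],[0,0,-80,0,0,0]]' 70
python3 - <<'E'
from h import *
s=probe_bus.sense();print(s["tool_pos"],s["ft_force"],s["opening"])
np.save("s3.npy",s,allow_pickle=True)
im=snapshot("wrist")[:,:,::-1];cv2.imwrite("pics/w3.png",im)
C=cam("wrist",s);print([proj(C,[556,-331,z]).round(1) for z in(65,107)])
cv2.imwrite("pics/c3.png",cv2.resize(im[130:330,180:460],(784,560)))
E
```

```text
time_s: 3.93
tool_pos: [556.9, -329.0, 150.0]
ee_rot: [-0.0, 0.996, 0.085, -0.001]
ft_force: [-1.1, -0.3, 0.4]
opening: 69.9
finger_force: 0.0
[ 556.90641726 -329.04869248  150.0490079 ] [-1.11268656 -0.2521944   0.41086698] 69.94477213908367
[array([321.3, 188.2]), array([321.8, 206. ])]
```

View pics/c3.png

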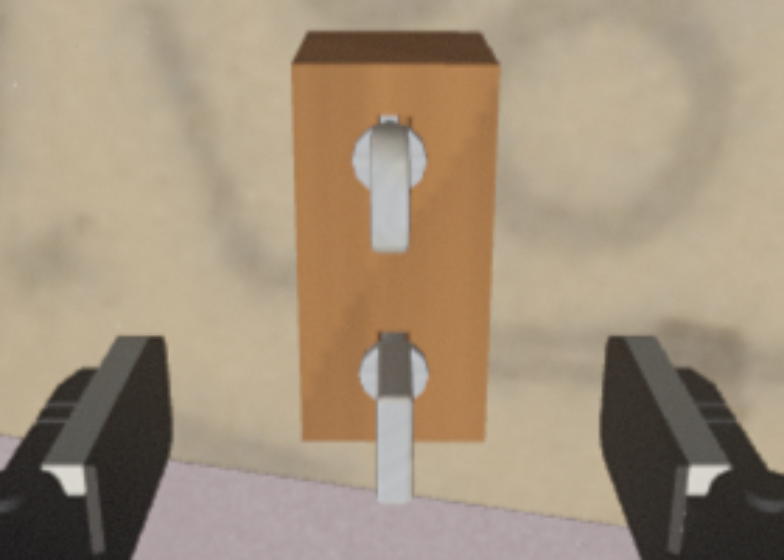

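```bash
python3 - <<'E'
from h import *
s=np.load("s3.npy",allow_pickle=True).item();C=cam("wrist",s)
k=ray(C,319.3,186.8,65);print(k,shift(s,[k[0],k[1],36]))
E
python3 nudge.py '[[0,0.5,15,0,0,0],[0,1,45,0,0,0],[0,1,75,0,0,0],[0,1,95,0,0,0],[0,1,108,0,0,0],[0,1,114,0,0,0],[0,1,114,0,0,0],[0,1,114,0,0,0]]' 60
```

```text
[ 556.87217864 -329.22824003   65.        ] [1.04019317e-01 2.97663159e-01 1.14048718e+02]
time_s: 4.65
tool_pos: [558.2, -330.6, 38.0]
ee_rot: [0.0, 0.996, 0.085, 0.0]
ft_force: [1.6, -0.3, 0.4]
opening: 60.0
finger_force: 0.0
```

```bash
python3 nudge.py '[[-1,-1,1,0,0,0],[-1,-1,1,0,0,0],[-1,-1,1,0,0,0],[-1,-1,1,0,0,0],[-1,-1,1,0,0,0],[-1,-1,1,0,0,0],[-1,-1,1,0,0,0],[-1,-1,1,0,0,0],[-1,-1,1,0,0,0],[-1,-1,1,0,0,0]]' 0 80
python3 - <<'E'
from h import *
s=probe_bus.sense();print(s["tool_pos"],s["ft_force"],s["ft_torque"],s["opening"],s["finger_force"])
im=snapshot("wrist")[:,:,::-1];sc=snapshot("scene")[:,:,::-1]
k=lambda i,x,y,w,h:cv2.resize(i[y:y+h,x:x+w],(400,400),interpolation=cv2.INTER_CUBIC)
cv2.imwrite("pics/c4.png",np.hstack([k(im,240,160,160,160),k(sc,350,220,90,90)]))
E
```

```text
time_s: 5.48
tool_pos: [556.9, -329.9, 36.9]
ee_rot: [0.0, 0.996, 0.085, 0.0]
ft_force: [-1.5, 0.1, 6.0]
opening: 9.3
finger_force: 78.1
[ 556.91297458 -329.88303168   36.89952763] [-1.54508839  0.08419248  5.99101193] [ 0.07765691  0.26813877 -0.01866132] 9.26085168099681 78.14064342936867
```

View pics/c4.png

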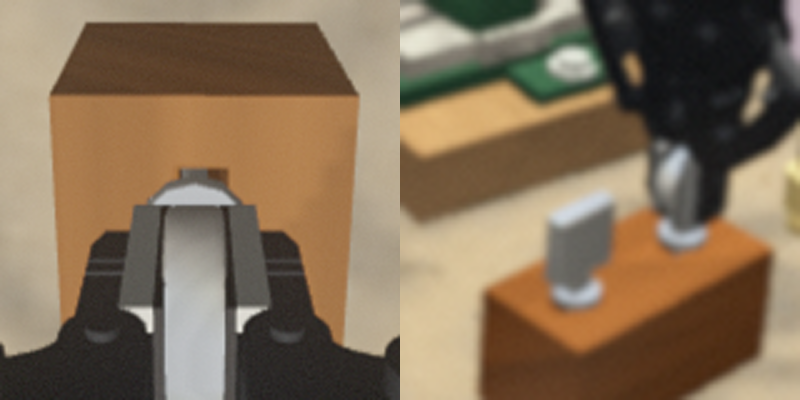

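The key is now gripped properly (opening 9.3 mm, 78 N). Lifting.

```bash
python3 nudge.py '[[0,0,-5,0,0,0],[0,0,-15,0,0,0],[0,0,-30,0,0,0],[0,0,-50,0,0,0],[0,0,-75,0,0,0],[0,0,-105,0,0,0],[0,0,-135,0,0,0],[0,0,-165,0,0,0],[0,0,-190,0,0,0],[0,0,-200,0,0,0]]'
python3 - <<'E'
from h import *
s=probe_bus.sense();print(s["tool_pos"],s["joints"].round(2));R=rot(s["ee_rot"]);print(R.round(3))
print(shift(s,[490,120,s["tool_pos"][2]]))
C=cam("top")
for u,v,z in((226,197,70),):print(ray(C,u,v,z))
# fine switch from top image: mouth centre crop (179,184) ticks (168,142),(220,172), holes
for u,v in((179,184),(168,142),(220,172),(98,135),(228,102),(260,229),(127,263)):print(ray(C,188+u/5,160+v/5,70).round(1))
E
```

```text
time_s: 6.42
tool_pos: [557.7, -329.8, 241.2]
ee_rot: [0.001, 0.996, 0.085, 0.002]
ft_force: [0.5, -0.1, 0.0]
opening: 8.9
finger_force: 78.3
[ 557.71693931 -329.77451352  241.20885067] [ 0.69  0.38 -0.31  1.32  0.11  1.46 -1.01]
[[ 0.985  0.17   0.005]
 [ 0.17  -0.985 -0.002]
 [ 0.005  0.003 -1.   ]]
[   9.81116731 -454.73543822   -1.45571508]
[515.07548646 236.30864323  70.        ]
[515.5 241.9  70. ]
[537.1 248.9  70. ]
[522.2 221.5  70. ]
[540.  284.7  70. ]
[558.8 219.5  70. ]
[493.2 199.6  70. ]
[474.3 265.5  70. ]
```

```bash
python3 nudge.py '[[-1,-15,0,0,0,-0.1],[-2,-45,-5,0,0,-0.22],[-4,-80,-10,0,0,-0.34],[-6,-118,-10,0,0,-0.46],[-7,-156,-10,0,0,-0.58],[-8,-194,-10,0,0,-0.7],[-10,-232,-10,0,0,-0.82],[-12,-270,-10,0,0,-0.94],[-14,-308,-10,0,0,-1.06],[-15,-345,-10,0,0,-1.18]]'
python3 - <<'E'
from h import *
s=probe_bus.sense();print(s["tool_pos"],s["joints"].round(2),s["finger_force"],s["opening"]);R=rot(s["ee_rot"]);print(R[:,0],np.arctan2(R[1,0],R[0,0]))
print(shift(s,[439,219,s["tool_pos"][2]]))
E
```

```text
time_s: 7.25
tool_pos: [481.8, 9.7, 245.9]
ee_rot: [0.0, 0.779, 0.628, -0.0]
ft_force: [1.6, 0.2, -0.8]
opening: 8.8
finger_force: 78.3
[481.82621057   9.72151621 245.8826725 ] [ 0.52  0.03 -0.64  1.72  0.02  1.4  -0.34] 78.30941524123432 8.84175730454059
[ 2.12182256e-01  9.77229900e-01 -6.42231910e-04] 1.356988758444892
[ 1.95426230e+02 -8.62562978e+01 -8.86448406e-02]
```

```bash
python3 nudge.py '[[30,-13,0,0,0,-0.12],[62,-27,0,0,0,-0.24],[94,-41,0,0,0,-0.36],[126,-55,0,0,0,-0.48],[156,-69,0,0,0,-0.6],[180,-79,0,0,0,-0.72],[192,-85,0,0,0,-0.84],[195,-86,0,0,0,-0.96],[195,-86,0,0,0,-1.08],[195,-86,0,0,0,-1.2]]'
python3 nudge.py '[[0,0,0,0,0,-0.12],[0,0,0,0,0,-0.24],[0,0,0,0,0,-0.36],[0,0,0,0,0,-0.48],[0,0,0,0,0,-0.6],[0,0,0,0,0,-0.72],[0,0,0,0,0,-0.82],[0,0,0,0,0,-0.87],[0,0,0,0,0,-0.87],[0,0,0,0,0,-0.87]]'
python3 - <<'E'
from h import *
s=probe_bus.sense();print(s["tool_pos"],s["joints"].round(2),s["finger_force"],s["opening"]);R=rot(s["ee_rot"]);print(R.round(4),np.arctan2(R[1,0],R[0,0]))
np.save("s5.npy",s,allow_pickle=True)
cv2.imwrite("pics/w5.png",snapshot("wrist")[:,:,::-1])
E
```

```text
time_s: 8.08
tool_pos: [441.0, 217.4, 245.8]
ee_rot: [-0.0, 0.288, 0.958, -0.0]
ft_force: [0.9, -0.6, -0.6]
opening: 9.1
finger_force: 78.3
time_s: 8.92
tool_pos: [441.4, 216.8, 245.9]
ee_rot: [-0.0, -0.138, 0.99, -0.0]
ft_force: [0.1, -0.5, -0.8]
opening: 8.9
finger_force: 78.3
[441.43650867 216.81759814 245.85698856] [ 0.35  0.08 -0.94  1.69  0.07  1.41  1.25] 78.30423450082442 8.946610855860703
[[-9.618e-01 -2.738e-01 -5.000e-04]
 [-2.738e-01  9.618e-01 -4.000e-04]
 [ 6.000e-04 -2.000e-04 -1.000e+00]] -2.8642694944547764
```

View pics/w5.png

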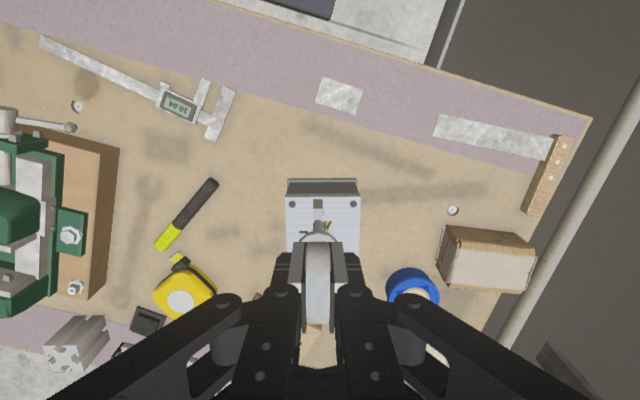

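The view shows the switch at (323,215) mostly hidden behind the held key, with the bit end at (318,204). I'll move to the other side for a clear view.

```bash
python3 nudge.py '[[-15,0,0,0,0,0],[-45,1,0,0,0,0],[-80,2,0,0,0,0],[-105,3,0,0,0,0],[-118,3,0,0,0,0],[-118,3,0,0,0,0],[-118,3,0,0,0,0]]'
python3 - <<'E'
from h import *
s=probe_bus.sense();print(s["tool_pos"],s["joints"].round(2));R=rot(s["ee_rot"]);print(np.arctan2(R[1,0],R[0,0]))
np.save("s6.npy",s,allow_pickle=True)
im=snapshot("wrist")[:,:,::-1];cv2.imwrite("pics/w6.png",im)
C=cam("wrist",s);p=proj(C,[516.6,242.3,70]).astype(int);print(p)
x0=max(p[0]-70,0);y0=max(p[1]-50,0);print(x0,y0);cv2.imwrite("pics/c6.png",cv2.resize(im[y0:y0+140,x0:x0+140],(560,560),interpolation=cv2.INTER_CUBIC))
E
```

```text
time_s: 9.55
tool_pos: [554.1, 252.7, 245.3]
ee_rot: [-0.001, -0.139, 0.99, 0.0]
ft_force: [-0.5, 0.7, -1.5]
opening: 8.7
finger_force: 78.4
[554.13850053 252.69669428 245.30165312] [ 0.17  0.41 -0.9   1.39  0.32  1.49  1.13]
-2.863295401695485
[316 124]
246 74
```

View pics/c6.png

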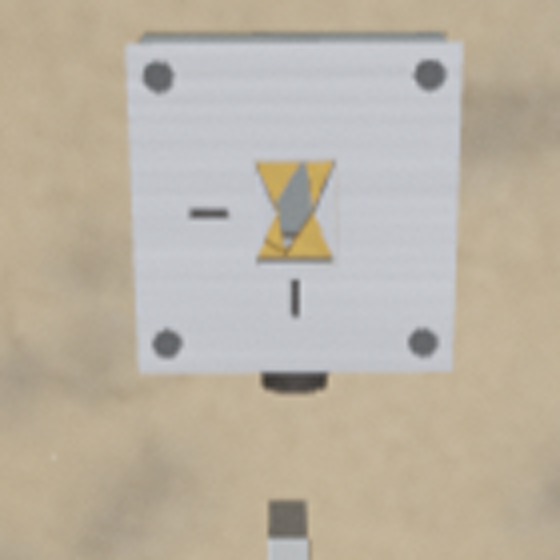

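The switch is clear: mouth at crop (295,211), rest tick below at (295,298), turned tick at left (209,213). The held bit's end is at (287,500–537). Now computing the relative offset.

```bash
python3 - <<'E'
from h import *
s=np.load("s6.npy",allow_pickle=True).item();C=cam("wrist",s);R=rot(s["ee_rot"])
im=cv2.imread("pics/w6.png");g=cv2.cvtColor(im,cv2.COLOR_BGR2GRAY)
def cen(u,v,r=7,t=130):
    x,y=246+u/4,74+v/4;x,y=int(x),int(y);w=255-g[y-r:y+r+1,x-r:x+r+1].astype(float);w=np.clip(w-(255-t),0,None)
    yy,xx=np.mgrid[y-r:y+r+1,x-r:x+r+1];return (w*xx).sum()/w.sum(),(w*yy).sum()/w.sum()
P=[ray(C,*cen(*p),70) for p in((158,76),(430,75),(424,342),(167,343))];t1=ray(C,*cen(295,298,5),70);t2=ray(C,*cen(209,213,5),70)
P=np.array(P);m=P.mean(0);print(P.round(1));print("centre",m)
for d in(P[3]-P[0],P[2]-P[1],):print(np.arctan2(d[1],d[0]))
for d in(P[1]-P[0],P[2]-P[3],):print(np.arctan2(-d[0],d[1]))
print("mouth visual",ray(C,246+295/4-.4,74+211/4-.4,70))
# bit in tool frame
H=camera_params("wrist")["hand_eye"];f=C[0]
for v in(499,538):
  for z in(27,9):
    d=H[:3,:3]@np.array([(246+287.5/4-.4-C[1])/f,(74+v/4-.4-C[2])/f,1]);k=(z-H[2,3])/d[2];print(v,z,H[:3,3]+k*d)
print("tool yaw",np.arctan2(R[1,0],R[0,0])+np.pi, "mouth in tool",shift(s,m))
for v in range(194,240,3):
    print(v,g[v,310:330].tolist())
E
```

```text
[[494.8 203.3  70. ]
 [475.6 268.8  70. ]
 [541.2 288.   70. ]
 [560.3 222.6  70. ]]
centre [517.99891729 245.69483288  70.        ]
0.2859406274908889
0.2847591871122371
0.2853798641394495
0.28333704102744867
mouth visual [517.44489184 245.78779504  70.        ]
499 27 [ 8.60779939  1.29428348 27.        ]
499 9 [14.71445307  1.28439004  9.        ]
538 27 [ 1.94993893  1.2978277  27.        ]
538 9 [8.64310502 1.28762204 9.        ]
tool yaw 0.2782972518943083 mouth in tool [ 36.39079678   3.03155066 175.36329358]
194 [180, 180, 178, 179, 179, 179, 178, 178, 178, 180, 180, 180, 181, 181, 181, 179, 179, 180, 183, 182]
197 [178, 178, 179, 179, 179, 181, 180, 181, 181, 181, 181, 181, 181, 181, 179, 177, 180, 180, 180, 181]
200 [180, 181, 177, 126, 104, 106, 107, 106, 108, 106, 106, 109, 141, 180, 182, 180, 177, 178, 178, 178]
203 [178, 180, 177, 128, 105, 105, 105, 106, 106, 107, 110, 107, 131, 180, 181, 180, 181, 179, 179, 178]
206 [177, 179, 175, 115, 104, 104, 105, 105, 107, 107, 106, 106, 122, 179, 181, 180, 179, 180, 181, 179]
209 [179, 180, 184, 194, 187, 186, 187, 188, 187, 188
[... 396 characters left out ...]
 103, 100, 105, 109, 112, 121, 147, 179, 181, 181, 181, 179, 179, 179, 179]
224 [177, 180, 175, 106, 96, 102, 103, 106, 107, 110, 118, 119, 133, 175, 181, 180, 179, 180, 179, 180]
227 [176, 177, 171, 106, 97, 101, 103, 107, 109, 113, 117, 119, 129, 167, 178, 181, 179, 179, 179, 180]
230 [174, 161, 145, 98, 96, 90, 102, 106, 103, 103, 111, 117, 124, 155, 173, 173, 177, 179, 177, 177]
233 [100, 107, 111, 118, 130, 138, 147, 156, 155, 149, 137, 134, 127, 125, 119, 117, 116, 115, 120, 141]
236 [190, 190, 189, 189, 190, 191, 189, 189, 188, 190, 190, 191, 190, 190, 190, 189, 189, 185, 178, 168]
239 [188, 189, 188, 189, 190, 188, 187, 189, 188, 188, 187, 187, 189, 188, 188, 188, 187, 187, 188, 189]
```

```bash
python3 - <<'E'
from h import *
p=camera_params("wrist");print(p)
s=np.load("s6.npy",allow_pickle=True).item();print(cam("wrist",s))
E
```

```text
{'fov_y': 61.41353701777189, 'cx': 317.41794318060886, 'cy': 193.2264281741227, 'hand_eye': array([[ 4.80348575e-04, -9.51764368e-01, -3.06829526e-01,
         7.79281541e+01],
       [ 9.99999863e-01,  3.93427697e-04,  3.45136425e-04,
         1.18197709e+00],
       [-2.07773317e-04, -3.06829649e-01,  9.51764426e-01,
        -1.77328991e+02],
       [ 0.00000000e+00,  0.00000000e+00,  0.00000000e+00,
         1.00000000e+00]])}
(np.float64(336.7477643552652), 317.41794318060886, 193.2264281741227, array([[-0.2751787 ,  0.91558878,  0.29321301],
       [ 0.96139241,  0.26170477,  0.08506023],
       [ 0.00114495,  0.30529952, -0.95225568]]), array([479.20375647, 232.3435385 , 422.75671352]))
```

```bash
python3 nudge.py '[[15,1,20,0,0,-0.006],[34,1.7,50,0,0,-0.006],[37.8,1.7,80,0,0,-0.006],[37.8,1.7,105,0,0,-0.006],[37.8,1.7,125,0,0,-0.006],[37.8,1.7,135,0,0,-0.006],[37.8,1.7,138,0,0,-0.006],[37.8,1.7,138,0,0,-0.006]]'
python3 - <<'E'
from h import *
s=probe_bus.sense();print(s["tool_pos"],s["ft_force"],s["ft_torque"]);R=rot(s["ee_rot"]);print(R.round(4),np.arctan2(R[1,0],R[0,0])+np.pi)
m=np.array([518,245.7,107]);print("mouth in tool",shift(s,m))
E
```

```text
time_s: 10.27
tool_pos: [517.3, 243.4, 108.4]
ee_rot: [0.0, -0.142, 0.99, -0.0]
ft_force: [0.1, 0.0, -0.5]
opening: 8.8
finger_force: 78.4
[517.29174869 243.40927898 108.40027557] [ 0.05087393  0.03779209 -0.51103584] [-0.02507414  0.01313184 -0.00401858]
[[-9.597e-01 -2.812e-01  1.000e-04]
 [-2.812e-01  9.597e-01 -4.000e-04]
 [ 0.000e+00 -4.000e-04 -1.000e+00]] 0.2849959668832698
mouth in tool [-1.32378247  1.9996914   1.39951014]
```

```bash
python3 nudge.py '[[0,0.5,2,0,0,0],[0,0.5,5,0,0,0],[0,0.5,8,0,0,0],[0,0.5,11,0,0,0],[0,0.5,13,0,0,0],[0,0.5,14,0,0,0],[0,0.5,14,0,0,0]]'
python3 -c "
from h import *
s=probe_bus.sense();print(s['tool_pos'],s['ft_force'],s['ft_torque'])"
```

```text
time_s: 10.85
tool_pos: [517.3, 243.9, 93.8]
ee_rot: [-0.0, -0.142, 0.99, -0.0]
ft_force: [-0.4, 0.1, -0.9]
opening: 8.9
finger_force: 78.4
[517.2667611  243.94781994  93.80977009] [-0.35865092  0.08581571 -0.91910531] [-0.06521879 -0.05394578 -0.00059054]
```

```bash
python3 nudge.py '[[0,0,2,0,0,0],[0,0,4,0,0,0],[0,0,6,0,0,0],[0,0,7,0,0,0],[0,0,8,0,0,0],[0,0,8,0,0,0]]'
python3 nudge.py '[[0,0,1,0,0,0],[0,0,2,0,0,0],[0,0,2,0,0,0]]'
python3 -c "
from h import *
s=probe_bus.sense();print(s['tool_pos'],s['ft_force'],s['ft_torque'])"
```

```text
time_s: 11.35
tool_pos: [517.3, 244.0, 85.9]
ee_rot: [-0.0, -0.142, 0.99, -0.0]
ft_force: [-0.4, -0.0, -0.7]
opening: 9.4
finger_force: 78.4
time_s: 11.6
tool_pos: [517.3, 244.0, 83.9]
ee_rot: [-0.0, -0.142, 0.99, -0.0]
ft_force: [0.7, 0.1, -1.0]
opening: 9.0
finger_force: 78.4
[517.34278393 243.96460849  83.91626092] [ 0.72578572  0.088219   -0.99969126] [ 0.02533863 -0.04221961  0.00867876]
```

```bash
python3 nudge.py '[[0,0,1,0,0,0],[0,0,2,0,0,0],[0,0,2,0,0,0]]'
python3 nudge.py '[[0,0,1,0,0,0],[0,0,2,0,0,0],[0,0,2,0,0,0]]'
python3 -c "
from h import *
s=probe_bus.sense();print(s['tool_pos'],s['ft_force'],s['ft_torque'])"
```

```text
time_s: 11.85
tool_pos: [517.6, 244.2, 82.6]
ee_rot: [0.0, -0.142, 0.99, -0.0]
ft_force: [-1.6, -0.1, 5.9]
opening: 8.6
finger_force: 79.5
time_s: 12.1
tool_pos: [518.0, 244.5, 82.1]
ee_rot: [0.001, -0.142, 0.99, -0.0]
ft_force: [-4.7, -2.8, 18.0]
opening: 8.8
finger_force: 81.4
[518.02168718 244.49080251  82.07688424] [-4.71570957 -2.77430214 18.0467599 ] [-0.93752426  1.33493492 -0.00533359]
```

```bash
python3 nudge.py '[[0,0,-0.8,0,0,0.05],[0,0,-0.8,0,0,0.12],[0,0,-0.8,0,0,0.19],[0,0,-0.8,0,0,0.26],[0,0,-0.8,0,0,0.32],[0,0,-0.8,0,0,0.37],[0,0,-0.8,0,0,0.41],[0,0,-0.8,0,0,0.45],[0,0,-0.8,0,0,0.45]]'
python3 -c "
from h import *
s=probe_bus.sense();print(s['tool_pos'],s['ft_force'],s['ft_torque'],s['joints'].round(2))"
```

```text
time_s: 12.85
tool_pos: [517.5, 244.3, 81.1]
ee_rot: [0.0, 0.083, 0.997, 0.0]
ft_force: [0.3, -0.7, -1.0]
opening: 9.0
finger_force: 78.4
[517.51331343 244.29795776  81.11241489] [ 0.33632527 -0.70202985 -0.99176466] [-0.01960915 -0.01787892  0.02247115] [ 0.12  0.42 -0.79  1.71  0.33  1.15  0.65]
```

The bit has dropped into the upper disc. I'll descend to the lower disc, expected at TCP z of about 73.8.

```bash
python3 nudge.py '[[0,0,1.5,0,0,0],[0,0,3,0,0,0],[0,0,4.5,0,0,0],[0,0,6,0,0,0],[0,0,6,0,0,0]]'
python3 nudge.py '[[0,0,1,0,0,0],[0,0,2,0,0,0],[0,0,2,0,0,0]]'
python3 -c "
from h import *
s=probe_bus.sense();print(s['tool_pos'],s['ft_force'],s['ft_torque'])"
```

```text
time_s: 13.27
tool_pos: [517.2, 243.8, 74.3]
ee_rot: [-0.0, 0.082, 0.997, -0.0]
ft_force: [0.1, -0.3, -0.4]
opening: 9.1
finger_force: 78.4
time_s: 13.52
tool_pos: [517.6, 244.2, 73.6]
ee_rot: [0.0, 0.082, 0.997, -0.0]
ft_force: [-2.9, -0.8, 7.0]
opening: 9.1
finger_force: 79.8
[517.62574441 244.20629057  73.60388758] [-2.87234962 -0.75655496  6.99972318] [-0.36391845  0.59859318 -0.03654224]
```

```bash
python3 nudge.py '[[0,0,0.3,0,0,-0.06],[0,0,0.3,0,0,-0.14],[0,0,0.3,0,0,-0.22],[0,0,0.3,0,0,-0.3],[0,0,0.3,0,0,-0.37],[0,0,0.3,0,0,-0.43],[0,0,0.3,0,0,-0.48],[0,0,0.3,0,0,-0.5],[0,0,0.3,0,0,-0.5]]'
python3 -c "
from h import *
s=probe_bus.sense();print(s['tool_pos'],s['ft_force'],s['ft_torque'])"
```

```text
time_s: 14.27
tool_pos: [518.1, 244.3, 73.3]
ee_rot: [0.001, -0.167, 0.986, 0.0]
ft_force: [0.2, -0.0, 5.7]
opening: 8.9
finger_force: 79.3
[518.07552247 244.29710305  73.28696124] [ 0.23067093 -0.03449805  5.70670892] [-0.02994598 -0.06966133 -0.05910514]
```

```bash
python3 nudge.py '[[0,0,0.4,0,0,-0.03],[0,0,0.4,0,0,-0.06],[0,0,0.4,0,0,-0.09],[0,0,0.4,0,0,-0.09]]'
python3 -c "
from h import *
s=probe_bus.sense();print(s['tool_pos'],s['ft_force'],s['ft_torque'])"
```

```text
time_s: 14.6
tool_pos: [518.1, 244.4, 73.0]
ee_rot: [0.001, -0.211, 0.977, 0.0]
ft_force: [0.3, -0.9, 5.9]
opening: 9.1
finger_force: 79.5
[518.09929185 244.35611989  72.9932594 ] [ 0.32032487 -0.93417021  5.86215358] [-0.07738876 -0.02912302 -0.10306624]
```

```bash
python3 nudge.py '[[0,0,0.5,0,0,0],[0,0,1,0,0,0],[0,0,1,0,0,0.03],[0,0,1,0,0,0.06],[0,0,1,0,0,0.06]]'
python3 -c "
from h import *
s=probe_bus.sense();print(s['tool_pos'],s['ft_force'],s['ft_torque'])"
```

```text
time_s: 15.02
tool_pos: [517.4, 244.1, 71.1]
ee_rot: [0.0, -0.181, 0.984, -0.0]
ft_force: [0.7, -0.2, 1.1]
opening: 9.4
finger_force: 78.4
[517.36905676 244.06141389  71.11783284] [ 0.70086199 -0.15784179  1.12515261] [ 0.2063829  -0.00674223 -0.08110997]
```

```bash
python3 nudge.py '[[0,0,1.5,0,0,0],[0,0,3,0,0,0.02],[0,0,4.5,0,0,0.05],[0,0,6,0,0,0.08],[0,0,6,0,0,0.08]]'
python3 nudge.py '[[0,0,1,0,0,0],[0,0,2,0,0,0],[0,0,3,0,0,0],[0,0,3,0,0,0]]'
python3 -c "
from h import *
s=probe_bus.sense();print(s['tool_pos'],s['ft_force'],s['ft_torque']);R=rot(s['ee_rot']);print(np.arctan2(R[1,0],R[0,0])+np.pi)"
```

```text
time_s: 15.43
tool_pos: [517.1, 243.7, 64.6]
ee_rot: [-0.0, -0.141, 0.99, -0.0]
ft_force: [0.4, -0.6, -0.9]
opening: 9.0
finger_force: 78.4
time_s: 15.77
tool_pos: [517.3, 243.9, 61.9]
ee_rot: [-0.0, -0.142, 0.99, -0.0]
ft_force: [-0.1, 0.9, -0.1]
opening: 8.9
finger_force: 78.4
[517.28458622 243.88448979  61.92910686] [-0.06272136  0.87837612 -0.10029541] [-0.0172158   0.0009368  -0.02449417]
0.2855491464322881
```

It is past the rotor mouth with no force. Going on down to home (TCP z about 46.8).

```bash
python3 nudge.py '[[0,0,2,0,0,0],[0,0,4,0,0,0],[0,0,6,0,0,0],[0,0,8,0,0,0],[0,0,10,0,0,0],[0,0,12,0,0,0],[0,0,13,0,0,0],[0,0,13,0,0,0]]'
python3 nudge.py '[[0,0,1,0,0,0],[0,0,2,0,0,0],[0,0,2,0,0,0]]'
python3 -c "
from h import *
s=probe_bus.sense();print(s['tool_pos'],s['ft_force'],s['ft_torque'])"
```

```text
time_s: 16.43
tool_pos: [517.2, 244.0, 48.9]
ee_rot: [-0.0, -0.142, 0.99, -0.0]
ft_force: [-0.7, 0.5, -1.4]
opening: 8.7
finger_force: 78.4
time_s: 16.68
tool_pos: [517.3, 243.9, 47.0]
ee_rot: [-0.0, -0.142, 0.99, -0.0]
ft_force: [0.2, -0.4, -0.7]
opening: 9.0
finger_force: 78.4
[517.33407185 243.94878527  47.01743851] [ 0.21069208 -0.4497299  -0.65639019] [-0.05022633 -0.01404752  0.04304989]
```

```bash
python3 nudge.py '[[0,0,0.7,0,0,0],[0,0,1.4,0,0,0],[0,0,1.4,0,0,0]]'
python3 -c "
from h import *
s=probe_bus.sense();print(s['tool_pos'],s['ft_force'],s['ft_torque'])"
```

```text
time_s: 16.93
tool_pos: [517.5, 244.0, 46.8]
ee_rot: [0.0, -0.142, 0.99, -0.0]
ft_force: [-4.7, -3.1, 11.2]
opening: 9.2
finger_force: 80.4
[517.51809466 244.04193298  46.83586138] [-4.67528366 -3.11894056 11.21754227] [-0.66296189  1.03175163 -0.0696419 ]
```

Home: the collar touches the plate with about 11 N. I'll ease off and turn clockwise in steps.

```bash
python3 nudge.py '[[0,0,-0.4,0,0,0],[0,0,-0.4,0,0,0.05],[0,0,-0.4,0,0,0.13],[0,0,-0.4,0,0,0.21],[0,0,-0.4,0,0,0.29],[0,0,-0.4,0,0,0.37],[0,0,-0.4,0,0,0.45],[0,0,-0.4,0,0,0.53],[0,0,-0.4,0,0,0.6],[0,0,-0.4,0,0,0.6]]' - 100
python3 -c "
from h import *
s=probe_bus.sense();print(s['tool_pos'],s['ft_force'],s['ft_torque'])"
```

```text
time_s: 17.77
tool_pos: [517.9, 244.4, 46.9]
ee_rot: [0.001, 0.158, 0.987, 0.0]
ft_force: [-0.5, -0.2, 5.7]
opening: 8.7
finger_force: 97.5
[517.89853877 244.42803005  46.91417755] [-0.48447982 -0.22240081  5.69836414] [-0.0900549   0.09721304  0.038643  ]
```

```bash
python3 nudge.py '[[0,0,0,0,0,0.08],[0,0,0,0,0,0.16],[0,0,0,0,0,0.24],[0,0,0,0,0,0.32],[0,0,0,0,0,0.4],[0,0,0,0,0,0.48],[0,0,0,0,0,0.56],[0,0,0,0,0,0.64],[0,0,0,0,0,0.7],[0,0,0,0,0,0.7]]'
python3 -c "
from h import *
s=probe_bus.sense();print(s['tool_pos'],s['ft_force'],s['ft_torque'],s['joints'].round(2))"
```

```text
time_s: 18.6
tool_pos: [517.9, 244.4, 46.9]
ee_rot: [0.001, 0.486, 0.874, 0.0]
ft_force: [-1.3, -0.6, 5.4]
opening: 8.7
finger_force: 97.8
[517.91061221 244.38291418  46.91726603] [-1.30164885 -0.64314613  5.40849189] [-0.16255371  0.08738282  0.08076834] [-0.02  0.42 -0.61  1.75  0.27  1.06 -0.17]
```

```bash
python3 nudge.py '[[0,0,0,0,0,0.05],[0,0,0,0,0,0.1],[0,0,0,0,0,0.15],[0,0,0,0,0,0.19],[0,0,0,0,0,0.22],[0,0,0,0,0,0.22]]'
python3 -c "
from h import *
s=probe_bus.sense();print(s['tool_pos'],s['ft_force'],s['ft_torque']);R=rot(s['ee_rot']);print(np.arctan2(R[1,0],R[0,0])+np.pi-.2845)"
python3 nudge.py '[[0,0,0,0,0,0.02],[0,0,0,0,0,0.03],[0,0,0,0,0,0.03]]'
python3 -c "
from h import *
s=probe_bus.sense();print(s['tool_pos'],s['ft_force'],s['ft_torque']);R=rot(s['ee_rot']);print(np.arctan2(R[1,0],R[0,0])+np.pi-.2845)"
```

```text
time_s: 19.1
tool_pos: [517.9, 244.4, 46.9]
ee_rot: [0.0, 0.578, 0.816, 0.0]
ft_force: [-1.2, -0.9, 4.6]
opening: 8.4
finger_force: 97.9
[517.89043282 244.35971575  46.89924243] [-1.22054935 -0.93703963  4.61863354] [-0.12582267  0.15947884  0.12892454]
4.7650039719528365
time_s: 19.35
tool_pos: [517.9, 244.4, 46.9]
ee_rot: [0.0, 0.59, 0.807, 0.001]
ft_force: [-0.5, -0.2, 5.8]
opening: 9.0
finger_force: 97.9
[517.89151927 244.37565089  46.91981441] [-0.45816796 -0.18646218  5.84434331] [-0.0766373   0.17865768  0.08389642]
4.7362945284166145
```

```bash
python3 nudge.py '[[0,0,0,0,0,0.02],[0,0,0,0,0,0.03],[0,0,0,0,0,0.03],[0,0,0,0,0,0.03],[0,0,0,0,0,0.03],[0,0,0,0,0,0.03],[0,0,0,0,0,0.03],[0,0,0,0,0,0.03],[0,0,0,0,0,0.03],[0,0,0,0,0,0.03]]'
python3 -c "
from h import *
for _ in range(4):
    s=probe_bus.sense();print(s['tool_pos'],s['ft_force'],s['ft_torque'],s['finger_force']);R=rot(s['ee_rot']);print(np.arctan2(R[1,0],R[0,0])-np.pi-.2845)
    im=snapshot('wrist')
cv2.imwrite('pics/w9.png',im[:,:,::-1])"
```

```text
time_s: 20.18
tool_pos: [517.9, 244.4, 46.9]
ee_rot: [0.0, 0.602, 0.799, 0.001]
ft_force: [-1.1, 0.4, 6.0]
opening: 8.7
finger_force: 97.9
[517.88692233 244.38580103  46.91372755] [-1.12267105  0.4201391   5.98108691] [-0.11693941  0.15474909  0.14299613] 97.91572416683394
-1.5762089303238294
[517.87706621 244.38722519  46.91296142] [-1.47189809 -0.13759558  5.95799433] [-0.08858873  0.21188999  0.13626664] 97.91588339632753
-1.5761970012159163
[517.88946805 244.33026004  46.88435489] [-0.41475087  0.2125547   5.2500714 ] [-0.11793302  0.17571209  0.16208193] 97.91587632262484
-1.5762452320614952
[517.90185368 244.37918108  46.9052596 ] [-0.43419721 -0.32845105  5.66337595] [-0.11693141  0.16425064  0.11793352] 97.9156884901689
-1.5762238112267553
```

```bash
python3 -c "
from plant import robot, probe_bus, snapshot, camera_params, sign_off
print(sign_off())"
```

```text
the job is handed in; nothing more can be done
None
```

I handed the job in with the setup key home in the switch, turned clockwise about 1.58 rad to its stop, and held there at about 98 N grip; `sign_off` returned no verdict, so a pass is unconfirmed. My first grasp missed: the fingers closed on top of the head and tilted the key in its slot, but it settled upright and the second grasp held.

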